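Hold the 60 mm block in the datum corner

TASK

Find the 60 mm long aluminium block among the three, lift it over to the granite fixture plate and seat it upright in the corner, one long side flat along the dark fence and one end up against the red stop block. Then push it firmly (about 10 N each way) down onto the granite and into the fence at once, with one diagonal push, and finish while still holding it pressed there: do not let go at the end. Leave the other two blocks and the other loose things where they are.

Things in the scene. Friction and masses are not known exactly. Their poses are not given: they have to be found in the camera images.
- block_60: the workpiece: aluminium block, 60 mm long (its x) x 30 mm wide (its y) x 54 mm high (its z), about 0.26 kg; stands upright on the table; origin at the centre of its underside. The only one 60 mm long
- block_44: look-alike, not wanted: aluminium block, 44 mm long (its x) x 30 mm wide (its y) x 54 mm high (its z), about 0.19 kg; stands upright on the table; origin at the centre of its underside
- block_76: look-alike, not wanted: aluminium block, 76 mm long (its x) x 30 mm wide (its y) x 54 mm high (its z), about 0.33 kg; stands upright on the table; origin at the centre of its underside
- corner (a point): the datum corner on the fixture plate: where the granite's top (50 mm above the table), the fence's working face and the stop block's working face meet. Axes: x points into the fence (square to its face), y points along the fence into the stop block, z up. The seated 60 mm block has the centre of its underside at x -15 mm, y -30 mm, z 0 from here
- granite: light stone slab, 240 (its x) x 200 (its y) mm, top 50 mm above the table, on a black foot; fixed, rigid, polished and slippery (friction about 0.25; other contacts about 0.6, so friction takes a share of any sideways push). Axes as for the corner, which lies 60 mm towards +x and 60 mm towards +y from the slab's middle. Origin at the centre of its underside, 38 mm below its top. Flat apart from fence and stop block
- fence: dark steel bar screwed to the granite, 26 mm thick (x), 170 mm long (y), 24 mm high; rigid. Axes as for the corner; origin on the granite's top, in the working face (which looks to -x), at the middle of its length; the corner lies 60 mm along +y
- stop: red block screwed to the granite against the fence's working face, about 45 mm out from the fence (towards -x), 28 mm thick (y), 24 mm high; rigid. Origin at the corner, axes as for the corner; its working face looks to -y
- ring_gauge: bystander: steel ring, 72 mm outer diameter, 20 mm high, loose on the table; origin at the centre of its underside
- vee_block: bystander: dark steel vee block, 50 x 70 x 42 mm, loose on the table; origin at the centre of its underside
- mouse: bystander: white computer mouse, 100 x 56 x 32 mm, loose on a blue pad; origin at the centre of its underside
- stylus_case: bystander: red case, 70 x 130 x 32 mm, loose on the table; origin at the centre of its underside
There are look-alikes about, which are no part of the job. What is shaped like the block_60 but brown or yellow is not meant.

How it is judged (in metres and radians):
On the way:
1. the 60 mm block is lifted above the granite's height (height (world z) of block_60 above 0.055 m and not (contact force between block_60 and granite above 0.1 N)), for 0.1 s.
At the end, for the whole second after the job is handed in: Through the last second the 60 mm block stands upright and square (0.06 rad) in the corner, within 3.5 mm of fence and stop block and 3 mm of the granite, at rest, still pressed: over 3 N against the fence and at the same time over 5 N on the granite (x of block_60 in the frame of corner between -0.0185 and -0.01 m and y of block_60 in the frame of corner between -0.0335 and -0.025 m and z of block_60 in the frame of corner between -0.004 and 0.003 m and angle between block_60's own z axis and vertical below 0.06 rad and angle between the x axis of block_60 and the y axis of corner, either way round below 0.06 rad and contact force between block_60 and fence above 3 N and contact force between block_60 and granite above 5 N and linear speed of block_60 below 0.02 m/s); the arm keeps its last pose, push and grip.
It fails at once if another block or loose thing is moved more than 15 mm (distance of any of block_44, block_76, ring_gauge, vee_block, mouse, stylus_case from where it was at the start of the episode above 0.015 m).
It also fails if it takes over 48 s, if anything falls off the work surface, if the arm or the gripper's body presses on something with over 40 N, if the wrist force passes 120 N, or if a joint passes its speed limit or range.

ROBOT

A 6-joint arm with a two-finger parallel gripper is mounted at the origin on the work surface. World frame = base frame: x ahead of the robot, y to its left, z up, the work surface at z = 0. Lengths are in mm, angles in rad, forces in N, time in s.
With the tool pointing down it reaches from about 275 to 725 mm from the base axis. Payload 15.9 kg.
Tool frame: the origin (TCP) lies midway between the tips of the shut fingers; the grasp point (between the pads) lies 19 mm behind it; z points along the fingers, x is the direction in which the jaws open and shut, and the axes are right-handed (so a half turn about z gives the same grasp; the last joint's range is limited). The gripper opens to 85 mm and grips with 20 to 120 N. Pads are 22 mm wide; open, the fingers measure 114 mm over their backs; the gripper's body (76 mm by 85 mm) begins 54 mm behind the grasp point. The pads swing forward as they close: fully open they stand 13 mm farther back than shut.
Start: joints at [1.208, 0.213, -0.034, 1.323, 0, 1.571], TCP at [177.44, 467.44, 231.306] pointing down, gripper open.
Joint ranges: [-2.98, 2.98], [-0.74, 1.72], [-1.14, 1.35], [-2.1, 2.04], [-1.57, 1.44], [-3.14, 3.14]. Speed limits (rad/s): [1.89, 1.89, 2.39, 2.57, 3.14, 3.14].

INTERFACE

Orientations are given as a 3x3 rotation matrix whose columns are the frame's x, y, z axes.
In Python, from plant import telemetry, cams, r gives the robot as it stands.
- The arm moves only by the tool apply_moves, never from a script. Its argument "plan" is a list of rows, each a list of 2 entries, a list of its own where there are three numbers: the shift along the tool's x, y, z in m, then the turn, a rotation vector about the tool's x, y, z in degrees. In form: [[[dx, dy, dz], [rx, ry, rz]], ...]. A call has 1 to 12 rows; each row is the pose to reach, as a shift and turn from the pose measured when the call began, along the tool's axes at that moment; what a row does not reach only later rows make up. A row lasts 1/12 s, in which the tool goes at most 41.7 mm and 7.16 degrees, less where a joint would pass 70% of its speed; a pose out of reach is approached as far as the arm can. A call with a gripper value outside its range is refused whole. "jaw" is the finger opening in m, from 0 to 0.0854, set as the call begins (left out, the last holds). The fingers move at their own pace and stop on an object; "newtons" is the grip in N (left out, the last holds). Time passes only in rows, so rows that repeat a pose let the fingers close. It gives the time, the measured TCP pose, the force and the opening at its end, in the units of the state.
- telemetry.read_state(): the state, without advancing time (a new reading comes with each control period).
- cams.get_image(name): name is "scene" or "top"; returns the picture (400x640x3 uint8, blue, green, red); there is no depth.
- cams.calibration(name): a dict with "fovy" (degrees; the focal length in pixels is half the picture's height over the tangent of half this angle, whatever the lens; pixels are square), "cx", "cy" (the principal point, pixels), "pose" (4x4, takes a point from camera to world coordinates). Camera axes: x right, y down, z forward; pixel columns grow to the right and rows downward; lengths in mm; the calibration is good to about 2 mm. A picture is of the moment at which its call begins. calibration takes no time and is no camera call.
- r.job_done(): hands the job in, once; it reports no verdict.
The state is a dict: "t": time; "joint_pos": joint angles; "qd": joint speeds; "effort": joint torques, N m; "position": TCP position; "tcp_rot": TCP orientation; "wrist_force": force on the tool from outside, world axes, zero at the start; "ft_torque": the same for the moment, N m; "grip_width": finger opening in mm.
Only numpy, scipy, OpenCV 4.12 (cv2) and the standard library are available. Lean on these libraries where they do the work, as an engineer would, in place of code of your own. Each camera call takes 0.05 s, during which the arm holds its last target.

## Working session

There is one attempt and no reset: what is moved stays moved. The work goes in short steps, Python scripts to look and compute and a tool call to move; the robot and the scene stay as the last step left them, time stands still between calls to the robot, and variables do not carry over. Pictures are saved under pics/ and viewed, and the job is handed in when it is done.

Besides the shell and the picture viewer there is one more tool, called after "Emit:" as a command line: name --argument value ..., lists and objects as JSON in quotes. apply_moves: Moves the arm, as the interface text tells. Its arguments: {"type":"object","properties":{"plan":{"type":"array"},"jaw":{"type":"number"},"newtons":{"type":"number"}},"required":["plan"]}

```bash
ls; mkdir -p pics; python3 - <<'E'
from plant import telemetry,cams,r
import cv2,json
for n in("scene","top"):
    cv2.imwrite(f"pics/{n}0.png",cams.get_image(n)); print(n,cams.calibration(n))
print(telemetry.read_state())
E
```

```text
pics
scene {'fovy': 42.98176805672598, 'cx': 325.4460353428647, 'cy': 208.39327286412544, 'pose': array([[-2.11504063e-01,  6.23261135e-01, -7.52868905e-01,
         1.52867188e+03],
       [ 9.77268989e-01,  1.23400799e-01, -1.72387834e-01,
         1.52476316e+02],
       [-1.45380122e-02, -7.72216162e-01, -6.35193550e-01,
         8.86459152e+02],
       [ 0.00000000e+00,  0.00000000e+00,  0.00000000e+00,
         1.00000000e+00]])}
top {'fovy': 55.13707046574081, 'cx': 323.29637211297427, 'cy': 206.2255356974594, 'pose': array([[ 2.50996060e-02, -9.79960742e-01,  1.97603023e-01,
         3.41055579e+02],
       [-9.99683844e-01, -2.48990857e-02,  3.49966396e-03,
        -8.12191894e+01],
       [ 1.49060132e-03, -1.97628390e-01, -9.80275878e-01,
         1.12368978e+03],
       [ 0.00000000e+00,  0.00000000e+00,  0.00000000e+00,
         1.00000000e+00]])}
{'t': 0.1, 'joint_pos': array([ 1.20799935e+00,  2.13321798e-01, -3.49716744e-02,  1.32348040e+00,
       -5.01040123e-05,  1.57079839e+00]), 'qd': array([ 1.05425438e-03, -1.06504978e-03,  2.43923059e-03,  4.44482803e-04,
        7.22529061e-05,  3.21595087e-04]), 'effort': array([ 5.99458599e-05, -6.87247539e+01,  4.87805843e+01,  1.21535361e-02,
       -4.30916452e-05, -9.12172631e-07]), 'position': array([177.35729839, 467.17762946, 230.86801101]), 'tcp_rot': array([[ 3.54892295e-01,  9.34907144e-01, -3.00077647e-04],
       [ 9.34906682e-01, -3.54892418e-01, -9.31692815e-04],
       [-9.77541551e-04,  5.01060046e-05, -9.99999521e-01]]), 'wrist_force': array([ 0.09996196, -0.76687502, -0.66800301]), 'ft_torque': array([-0.0111057 , -0.03074765,  0.000267  ]), 'grip_width': 85.35412531281985}
```

View pics/scene0.png

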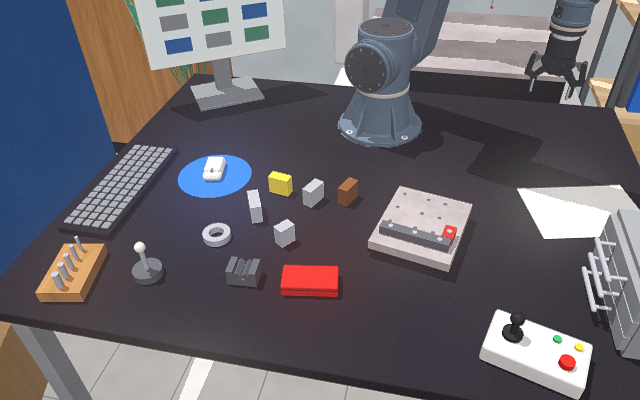

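View pics/top0.png

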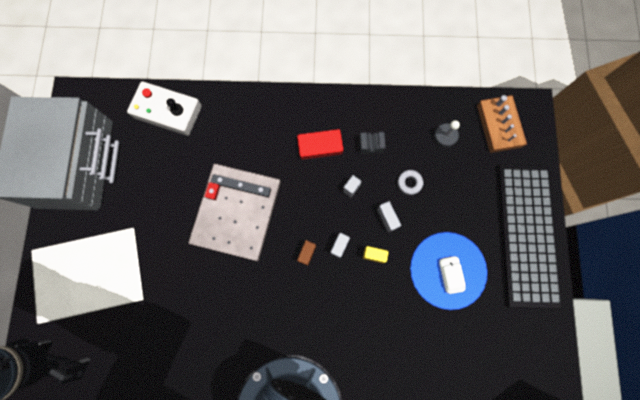

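Three silver blocks in top: (352,185), (389,216), (340,245). There are also brown (306,251) and yellow (376,254) look-alikes, which aren't wanted. Next I'll enlarge and measure them.

```bash
cat > h.py <<'E'
import numpy as np,cv2
from plant import telemetry,cams,r
def KT(n):
    c=cams.calibration(n); f=200/np.tan(np.radians(c["fovy"]/2)); P=np.array(c["pose"])
    return np.array([[f,0,c["cx"]],[0,f,c["cy"]],[0,0,1]]),P
def proj(n,X):
    K,P=KT(n); X=np.atleast_2d(X); c=(X-P[:3,3])@P[:3,:3]; u=c@K.T; return u[:,:2]/u[:,2:]
def back(n,uv,z):
    K,P=KT(n); uv=np.atleast_2d(np.asarray(uv,float)); d=np.c_[uv,np.ones(len(uv))]@np.linalg.inv(K).T@P[:3,:3].T
    return P[:3,3]+d*((z-P[2,3])/d[:,2])[:,None]
E
python3 - <<'E'
import cv2,numpy as np
a=cv2.imread("pics/top0.png");b=cv2.imread("pics/scene0.png")
c1=cv2.resize(a[165:270,290:415],None,fx=6,fy=5.7,interpolation=cv2.INTER_CUBIC)
c1=cv2.resize(a[170:265,325:410],None,fx=6,fy=6,interpolation=cv2.INTER_CUBIC)
cv2.imwrite("pics/c1.png",c1)
cv2.imwrite("pics/c2.png",cv2.resize(b[170:255,235:335],None,fx=7,fy=7,interpolation=cv2.INTER_CUBIC))
cv2.imwrite("pics/c3.png",cv2.resize(a[160:265,185:285],None,fx=5.5,fy=5.5,interpolation=cv2.INTER_CUBIC))
cv2.imwrite("pics/c4.png",cv2.resize(b[180:270,360:480],None,fx=6.5,fy=6.5,interpolation=cv2.INTER_CUBIC))
E
```

```text
(no output)
```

View pics/c1.png

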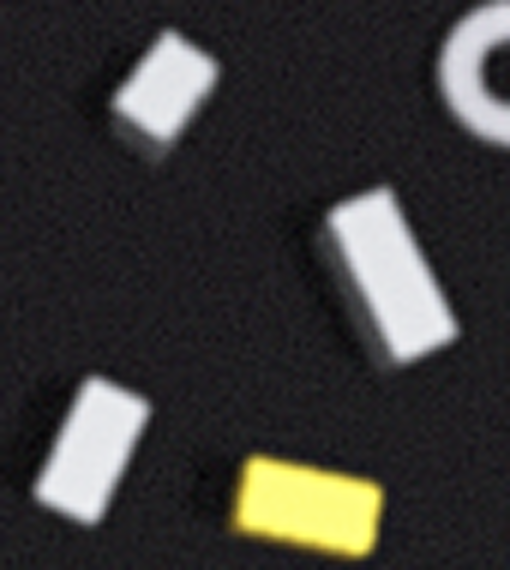

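View pics/c2.png

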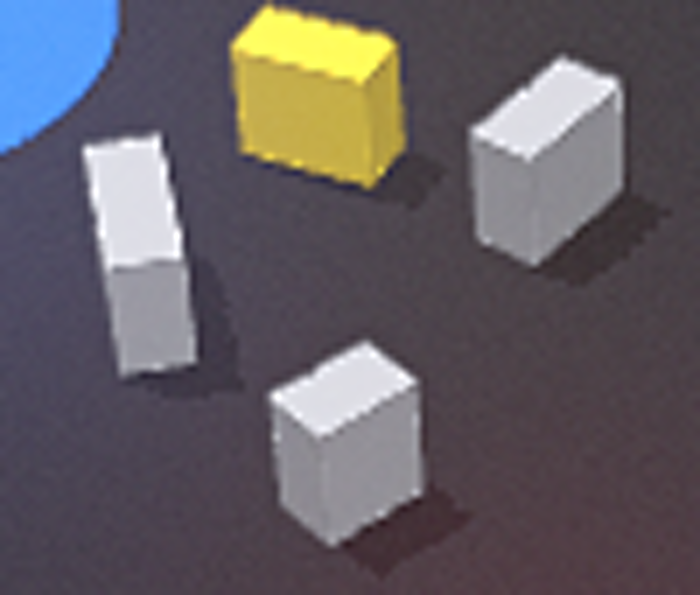

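View pics/c3.png

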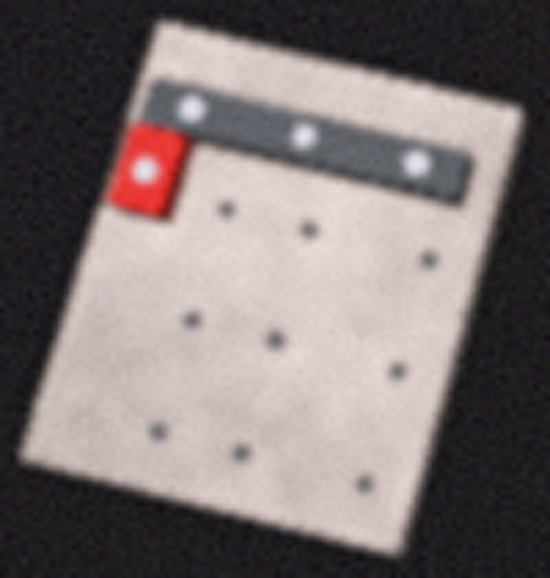

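View pics/c4.png

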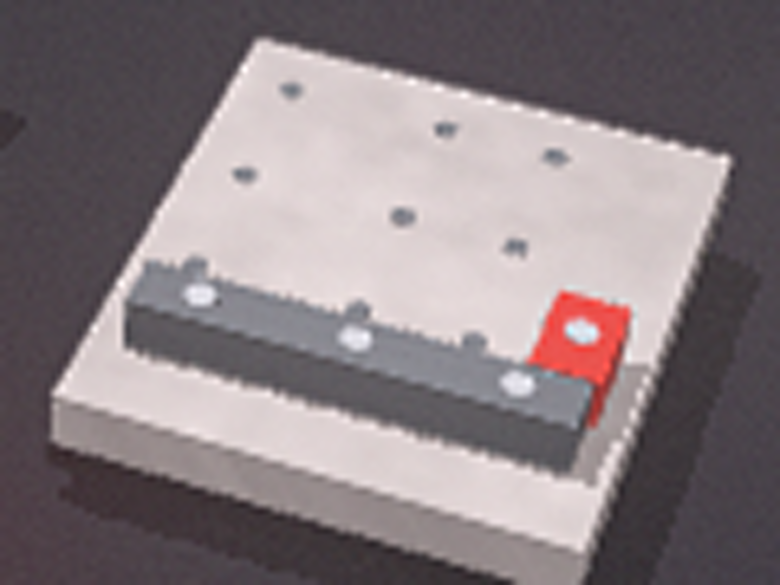

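The top crop shows the three silver blocks: a short one (about 44 mm) at top (352,185), a long one at (389,216), and a middle one at (340,245). Now I'll measure their lengths, and the plate.

```bash
cat > m.py <<'E'
from h import *
a=cv2.imread("pics/top0.png");b=cv2.imread("pics/scene0.png")
def topface(n,img,box,thr,scale=8,z=54,inv=False):
    x0,y0,x1,y1=box
    g=cv2.cvtColor(img,cv2.COLOR_BGR2GRAY)[y0:y1,x0:x1]
    g=cv2.resize(g,None,fx=scale,fy=scale,interpolation=cv2.INTER_CUBIC)
    m=(g>thr).astype(np.uint8)
    c=max(cv2.findContours(m,cv2.RETR_EXTERNAL,cv2.CHAIN_APPROX_NONE)[0],key=cv2.contourArea)[:,0]
    uv=(c+0.5)/scale-0.5+[x0,y0]
    W=back(n,uv,z)[:,:2]
    return uv,W,cv2.minAreaRect(W.astype(np.float32))
if __name__=="__main__":
    for nm,box in (("352,185",(335,168,370,202)),("389,216",(370,195,410,238)),("340,245",(327,230,354,262))):
        for t in (125,150,170):
            print(nm,t,topface("top",a,box,t)[2])
    for nm,box in (("284,232",(270,215,300,250)),("255,205",(245,186,266,228)),("313,192",(300,175,328,212))):
        g=cv2.cvtColor(b,cv2.COLOR_BGR2GRAY)
        for t in (180,190): print("scene",nm,t,topface("scene",b,box,t)[2])
    g=cv2.cvtColor(a,cv2.COLOR_BGR2GRAY); print(g[245,330:352]); print(g[185,340:364]) 
    # slab rough: picks in crop top c3 (scale5.5, origin 185,160), scene c4 (6.5, 360,180)
    t=lambda p:np.array(p)/5.5-0.5+0.5/5.5+[185,160]
    s=lambda p:np.array(p)/6.5-0.5+0.5/6.5+[360,180]
    print("slab top",back("top",t([(160,20),(525,105),(403,552),(20,460)]),50).round(1))
    print("slab scene",back("scene",s([(260,38),(732,157),(585,550),(52,398)]),50).round(1))
    print("fence top z74 near stop/ far",back("top",t([(155,78),(473,153),(465,205)]),74).round(1))
    print("fence scene z74",back("scene",s([(147,262),(125,300),(575,432),(598,385)]),74).round(1))
    print("stop top z74",back("top",t([(130,125),(187,138),(168,218),(108,203)]),74).round(1))
    print("stop scene",back("scene",s([(560,290),(632,308),(608,385)]),74).round(1))
E
python3 m.py
```

```text
352,185 125 ((624.0260620117188, -159.48648071289062), (33.87328338623047, 47.663230895996094), 55.02214050292969)
352,185 150 ((624.023681640625, -159.3199005126953), (32.15522384643555, 45.859596252441406), 55.3502311706543)
352,185 170 ((624.016845703125, -159.3548126220703), (30.588550567626953, 44.402565002441406), 55.540348052978516)
389,216 125 ((535.2125244140625, -266.67999267578125), (79.9491195678711, 33.861080169677734), 25.413005828857422)
389,216 150 ((535.33056640625, -266.5933837890625), (78.44554138183594, 32.02547073364258), 25.755889892578125)
389,216 170 ((535.2615966796875, -266.5965576171875), (77.01295471191406, 30.652481079101562), 25.91132354736328)
340,245 125 ((448.69378662109375, -126.48951721191406), (33.03358459472656, 63.510520935058594), 65.94788360595703)
340,245 150 ((448.765380859375, -126.44621276855469), (31.659391403198242, 62.05153274536133), 65.6845932006836)
340,245 170 ((448.7022705078125, -126.44390869140625), (30.46253776550293, 60.565799713134766), 65.5461654663086)
scene 284,232 180 ((626.390869140625, -161.9854736328125), (31.09868621826
[... 690 characters left out ...]
31 232 234 236 212 136  60
  27  27  33  27]
[ 19  14  23  37 102 167 213 230 229 226 227 227 227 228 229 229 224 202
 168 121  67  36  27  30]
slab top [[677.6 246.3  50. ]
 [635.8  50.1  50. ]
 [400.6 100.6  50. ]
 [442.1 298.5  50. ]]
slab scene [[401.3 103.4  50. ]
 [444.3 296.4  50. ]
 [677.7 244.9  50. ]
 [637.4  50.7  50. ]]
fence top z74 near stop/ far [[638.7 239.   74. ]
 [603.   72.6  74. ]
 [575.6  75.3  74. ]]
fence scene z74 [[582.   77.4  74. ]
 [605.   72.2  74. ]
 [644.1 237.2  74. ]
 [617.7 244.6  74. ]]
stop top z74 [[613.4 249.8  74. ]
 [607.2 219.9  74. ]
 [565.  226.3  74. ]
 [572.  257.5  74. ]]
stop scene [[568.  229.6  74. ]
 [573.  255.8  74. ]
 [617.  248.1  74. ]]
```

Silver candidates: (352,185) measures 44 mm, (389,216) measures 77 mm, and (340,245) measures 60.6 × 30.5 mm. The last is the 60 mm block, seen in the scene camera at (313,192), also about 60.5 mm. Next: an enlarged confirmation crop, the neighbours' clearances and a plate fit.

```bash
cat >> h.py <<'E'
def Rd(yaw):
    c,s=np.cos(np.radians(yaw)),np.sin(np.radians(yaw)); return np.array([[c,s,0],[s,-c,0],[0,0,-1]])
def go(target,yaw=None):
    """shift in tool axes m + turn deg"""
    from scipy.spatial.transform import Rotation as Ro
    s=telemetry.read_state(); R=np.array(s["tcp_rot"]); d=R.T@(np.array(target)-s["position"])/1000
    rv=Ro.from_matrix(R.T@Rd(yaw)).as_rotvec(degrees=True) if yaw is not None else None
    print("t",s["t"],"shift",d.round(4),"turn",None if rv is None else rv.round(2)); return s
E
python3 - <<'E'
from m import *
from scipy.optimize import least_squares
def colmask(n,img,lo,hi,box,z):
    hsv=cv2.cvtColor(img,cv2.COLOR_BGR2HSV); m=cv2.inRange(hsv,lo,hi); k=np.zeros_like(m);x0,y0,x1,y1=box;k[y0:y1,x0:x1]=m[y0:y1,x0:x1]
    c=max(cv2.findContours(k,cv2.RETR_EXTERNAL,cv2.CHAIN_APPROX_NONE)[0],key=cv2.contourArea)[:,0]
    W=back(n,c,z)[:,:2]; print(cv2.minAreaRect(W.astype(np.float32)))
colmask("top",a,(20,100,120),(35,255,255),(360,240,395,270),54)
colmask("top",a,(5,80,50),(18,255,255),(292,235,320,270),54)
# slab fit: corner + both camera shifts common
t=lambda p:np.array(p)/5.5-0.5+0.5/5.5+[185,160]
s=lambda p:np.array(p)/6.5-0.5+0.5/6.5+[360,180]
Lt=np.array([(120,100),(120,-100),(-120,-100),(-120,100)])
T=back("top",t([(160,20),(525,105),(403,552),(20,460)]),50)[:,:2]
S=back("scene",s([(585,550),(52,398),(260,38),(732,157)]),50)[:,:2]
S=S[[0,1,2,3]]
print(S)
for nm,W in(("top",T),("scene",S)):
    f=lambda p:(np.c_[np.cos(p[2])*Lt[:,0]-np.sin(p[2])*Lt[:,1]+p[0],np.sin(p[2])*Lt[:,0]+np.cos(p[2])*Lt[:,1]+p[1]]-W).ravel()
    q=least_squares(f,[540,174,-.2]); print(nm,q.x[:2],np.degrees(q.x[2]),np.abs(q.fun).max())
    c,sn=np.cos(q.x[2]),np.sin(q.x[2]); print("corner",q.x[0]+60*c-60*sn,q.x[1]+60*sn+60*c)
go((449.5,-128,150),65.8)
cv2.imwrite("pics/c5.png",cv2.resize(b[170:215,290:365],None,fx=9,fy=9,interpolation=cv2.INTER_CUBIC))
E
```

```text
((425.00604248046875, -226.94308471679688), (65.56033325195312, 36.091835021972656), 78.39364624023438)
((425.42462158203125, -33.576114654541016), (36.746299743652344, 65.83727264404297), 69.22837829589844)
[[677.74242773 244.93534709]
 [637.36166059  50.66505053]
 [401.2783005  103.39266161]
 [444.3256276  296.40792413]]
top [538.99995124 173.85234924] -12.160983549689307 1.5628450539541632
corner 610.2930752483036 219.86637392968714
scene [540.17700411 173.85024584] -12.368176122274562 1.5184172654639525
corner 611.6360571860033 219.60616057175963
t 0.1 shift [-0.4598  0.4656  0.0813] turn [0.   0.06 3.41]
```

View pics/c5.png

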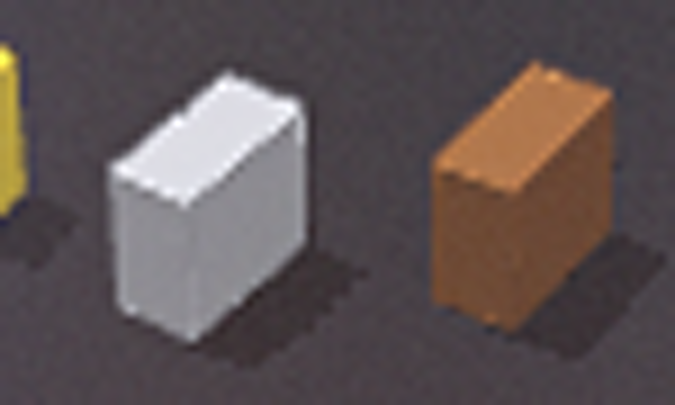

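The crop confirms it: the silver block (313,192 in scene) stands upright, with brown to its right and yellow to its left. Both are about 90 mm away, so I'll approach with the jaws only partly open.

Emit:
apply_moves --plan '[[[-0.035,0.035,0.007],[0,0,0.5]],[[-0.07,0.07,0.014],[0,0,1]],[[-0.105,0.105,0.02],[0,0,1.5]],[[-0.14,0.14,0.028],[0,0,2]],[[-0.17,0.17,0.035],[0,0,2.5]],[[-0.2,0.2,0.04],[0,0,3]],[[-0.23,0.23,0.045],[0,0,3.4]],[[-0.26,0.26,0.05],[0,0,3.4]],[[-0.29,0.29,0.055],[0,0,3.4]],[[-0.32,0.32,0.06],[0,0,3.4]],[[-0.35,0.35,0.065],[0,0,3.4]],[[-0.37,0.375,0.068],[0,0,3.4]]]' --jaw 0.054 --newtons 60

```text
t: 1.1
position: [379.5, 20.1, 167.2]
tcp_rot: [[0.41, 0.912, -0.0], [0.912, -0.41, -0.001], [-0.001, 0.0, -1.0]]
wrist_force: [2.8, 0.4, 0.2]
grip_width: 54.1
```

```bash
python3 -c "
from h import *
s=go((449.5,-128,120),65.8);print(s['position'],s['joint_pos'],s['grip_width'],s['wrist_force'])"
```

```text
t 1.1 shift [-0.1064  0.1246  0.0473] turn [0.01 0.04 0.02]
[379.45834831  20.14290962 167.17971838] [ 5.36866834e-02 -8.00677534e-03 -4.46928674e-01  1.13205338e+00
 -7.86398745e-04  4.75787306e-01] 54.09779770439562 [2.77117913 0.36598931 0.15988175]
```

Emit:
apply_moves --plan '[[[-0.025,0.029,0.01],[0,0,0]],[[-0.05,0.058,0.02],[0,0,0]],[[-0.075,0.087,0.03],[0,0,0]],[[-0.095,0.11,0.04],[0,0,0]],[[-0.1064,0.1246,0.0473],[0,0,0]],[[-0.1064,0.1246,0.0473],[0,0,0]],[[-0.1064,0.1246,0.0473],[0,0,0]]]'

```text
t: 1.68
position: [449.0, -128.6, 119.2]
tcp_rot: [[0.411, 0.912, -0.002], [0.912, -0.411, -0.0], [-0.001, -0.002, -1.0]]
wrist_force: [-0.7, 0.3, -0.6]
grip_width: 53.7
```

```bash
python3 -c "
from h import *
s=go((449.5,-128,27),65.8);print(s['position'],s['joint_pos'],s['grip_width'],s['wrist_force'])
b=cams.get_image('scene');a=cams.get_image('top')
cv2.imwrite('pics/d1.png',np.hstack([cv2.resize(b[130:230,250:380],None,fx=3,fy=3,interpolation=2),cv2.resize(a[170:270,290:420],None,fx=3,fy=3,interpolation=2)]))"
```

```text
t 1.6833 shift [0.0008 0.0004 0.0922] turn [-0.09  0.06 -0.09]
[ 449.03150806 -128.55154206  119.20007908] [-2.78328172e-01  2.00291256e-01 -3.39927899e-01  1.03235138e+00
 -7.40260815e-04  1.45527427e-01] 53.680228639117225 [-0.72631787  0.2667318  -0.56953713]
```

View pics/d1.png

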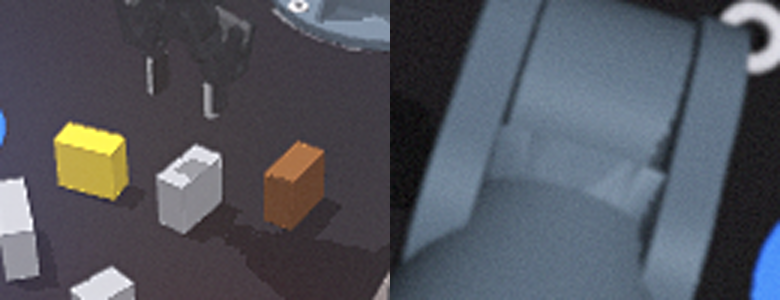

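The fingers straddle the block (scene crop, tips at about (150,90) and (210,115)), with the neighbours clear. Descending.

Emit:
apply_moves --plan '[[[0.0005,0.0004,0.015],[0,0,0]],[[0.0008,0.0004,0.03],[0,0,0]],[[0.0008,0.0004,0.045],[0,0,0]],[[0.0008,0.0004,0.06],[0,0,0]],[[0.0008,0.0004,0.075],[0,0,0]],[[0.0008,0.0004,0.085],[0,0,0]],[[0.0008,0.0004,0.092],[0,0,0]],[[0.0008,0.0004,0.092],[0,0,0]],[[0.0008,0.0004,0.092],[0,0,0]]]'

```text
t: 2.53
position: [449.8, -126.5, 28.5]
tcp_rot: [[0.409, 0.913, -0.0], [0.913, -0.409, -0.001], [-0.001, -0.0, -1.0]]
wrist_force: [0.1, -0.8, -0.0]
grip_width: 53.8
```

```bash
python3 -c "
from h import *
s=go((449.5,-128,27),65.8);print(s['position'],s['grip_width'],s['wrist_force'])
b=cams.get_image('scene')
cv2.imwrite('pics/d2.png',cv2.resize(b[130:230,250:380],None,fx=5,fy=5,interpolation=2))"
```

```text
t 2.5333 shift [-0.0015  0.0003  0.0015] turn [-0.01  0.04  0.07]
[ 449.80094933 -126.53018219   28.45255108] 53.81916167708754 [ 0.09300982 -0.75906997 -0.03551465]
```

View pics/d2.png

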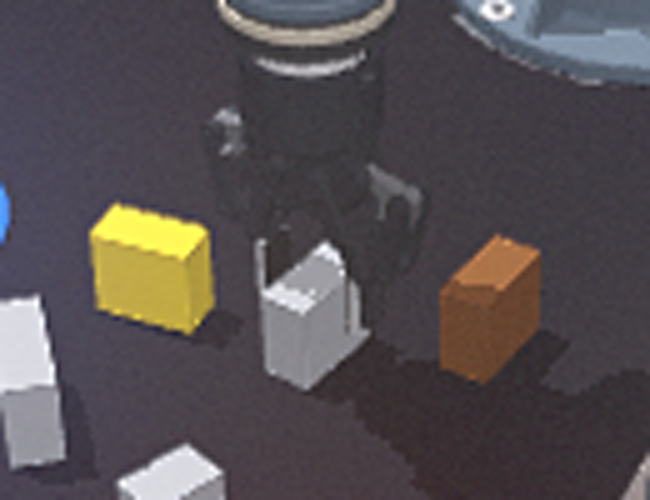

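The fingers are on both sides of the block, clear of its neighbours. Closing.

Emit:
apply_moves --plan '[[[-0.001,0,0.0015],[0,0,0]],[[-0.001,0,0.0015],[0,0,0]],[[-0.001,0,0.0015],[0,0,0]],[[-0.001,0,0.0015],[0,0,0]],[[-0.001,0,0.0015],[0,0,0]],[[-0.001,0,0.0015],[0,0,0]],[[-0.001,0,0.0015],[0,0,0]],[[-0.001,0,0.0015],[0,0,0]],[[-0.001,0,0.0015],[0,0,0]],[[-0.001,0,0.0015],[0,0,0]]]' --jaw 0.015 --newtons 80

```text
t: 3.42
position: [450.1, -127.8, 28.0]
tcp_rot: [[0.409, 0.913, 0.001], [0.913, -0.409, -0.001], [-0.0, 0.001, -1.0]]
wrist_force: [-2.9, 0.6, 9.3]
grip_width: 29.1
```

Emit:
apply_moves --plan '[[[0,0,-0.005],[0,0,0]],[[0,0,-0.015],[0,0,0]],[[0,0,-0.03],[0,0,0]],[[0,0,-0.05],[0,0,0]],[[0,0,-0.07],[0,0,0]],[[0,0,-0.09],[0,0,0]],[[0,0,-0.11],[0,0,0]],[[0,0,-0.125],[0,0,0]],[[0,0,-0.13],[0,0,0]],[[0,0,-0.13],[0,0,0]]]'

```text
t: 4.25
position: [450.5, -127.9, 159.1]
tcp_rot: [[0.409, 0.912, 0.003], [0.912, -0.409, -0.002], [-0.0, 0.004, -1.0]]
wrist_force: [0.6, 0.6, -3.8]
grip_width: 28.8
```

```bash
python3 -c "
from h import *
s=telemetry.read_state();print(s['t'],s['position'],s['grip_width'],s['wrist_force'],s['joint_pos'])
R=np.array(s['tcp_rot']);print(np.degrees(np.arctan2(R[1,0],R[0,0])))
b=cams.get_image('scene')
cv2.imwrite('pics/d3.png',cv2.resize(b[80:230,220:400],None,fx=4,fy=4,interpolation=2))"
```

```text
4.25 [ 450.52599055 -127.86098327  159.11272374] 28.752722780401154 [ 0.56889374  0.61115944 -3.82144384] [-2.76098922e-01  1.71715776e-01 -2.69648998e-01  1.12598178e+00
 -6.43328555e-04  1.45346858e-01]
65.85285822735806
```

View pics/d3.png

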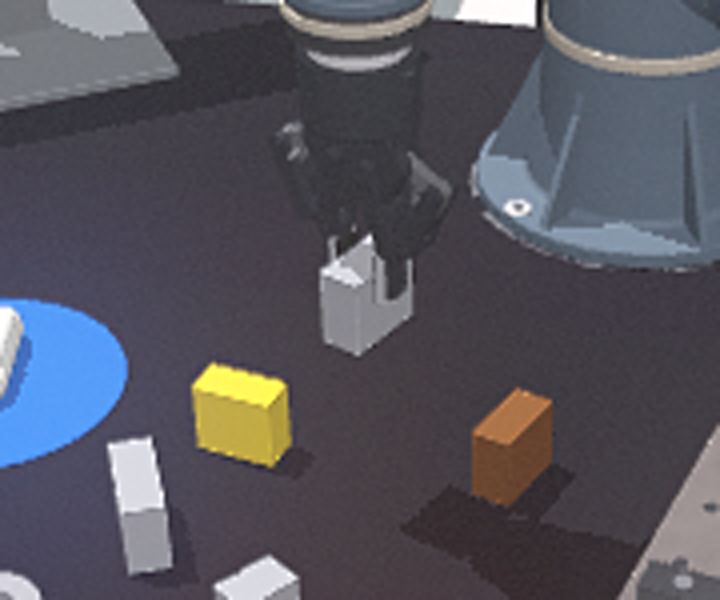

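Block lifted, opening 28.8 mm, extra load about 3 N. Now to a point above the seat, backed 10 mm off the fence and the stop.

```bash
python3 -c "
from h import *
go((578.1,185.9,150),-12.3);go((514,29,155),26.8)"
```

```text
t 4.3 shift [ 0.3386 -0.0114  0.0078] turn [ 1.100e-01 -6.000e-02  7.815e+01]
t 4.3 shift [ 0.1692 -0.0057  0.0029] turn [ 1.200e-01 -2.000e-02  3.905e+01]
```

Emit:
apply_moves --plan '[[[0.01,0,0],[0,0,2]],[[0.03,-0.001,0],[0,0,6]],[[0.055,-0.002,0.001],[0,0,11]],[[0.08,-0.003,0.001],[0,0,17]],[[0.105,-0.004,0.002],[0,0,23]],[[0.13,-0.005,0.002],[0,0,29]],[[0.155,-0.005,0.003],[0,0,35]],[[0.18,-0.006,0.003],[0,0,41]],[[0.205,-0.007,0.004],[0,0,47]],[[0.23,-0.008,0.004],[0,0,53]],[[0.25,-0.009,0.005],[0,0,58]],[[0.265,-0.009,0.006],[0,0,62]]]'

```text
t: 5.3
position: [549.9, 119.4, 150.2]
tcp_rot: [[0.998, 0.063, -0.0], [0.063, -0.998, -0.001], [-0.0, 0.001, -1.0]]
wrist_force: [-0.7, -0.0, -2.8]
grip_width: 28.5
```

```bash
python3 -c "
from h import *
go((578.1,185.9,150),-12.3)"
```

```text
t 5.3 shift [ 0.0324 -0.0646  0.0001] turn [ 0.08  0.02 15.93]
```

Emit:
apply_moves --plan '[[[0.008,-0.016,0],[0,0,4]],[[0.016,-0.033,0],[0,0,8]],[[0.024,-0.048,0],[0,0,12]],[[0.03,-0.06,0],[0,0,15]],[[0.0324,-0.0646,0],[0,0,15.9]],[[0.0324,-0.0646,0.008],[0,0,15.9]],[[0.0324,-0.0646,0.016],[0,0,15.9]],[[0.0324,-0.0646,0.025],[0,0,15.9]],[[0.0324,-0.0646,0.032],[0,0,15.9]],[[0.0324,-0.0646,0.036],[0,0,15.9]],[[0.0324,-0.0646,0.036],[0,0,15.9]],[[0.0324,-0.0646,0.036],[0,0,15.9]]]'

```text
t: 6.3
position: [578.0, 185.6, 114.0]
tcp_rot: [[0.977, -0.212, -0.001], [-0.212, -0.977, -0.001], [-0.0, 0.002, -1.0]]
wrist_force: [-0.4, 0.2, -3.0]
grip_width: 28.6
```

```bash
python3 -c "
from h import *
s=go((578.1,185.9,90),-12.3);print(s['position'],s['grip_width'],s['wrist_force'])
b=cams.get_image('scene');a=cams.get_image('top')
cv2.imwrite('pics/e1.png',np.hstack([cv2.resize(b[130:270,360:480],None,fx=4,fy=4,interpolation=2),cv2.resize(a[140:280,185:265],None,fx=4,fy=4,interpolation=2)]))"
```

```text
t 6.3 shift [ 0.0001 -0.0004  0.024 ] turn [0.09 0.02 0.03]
[577.96377288 185.55562965 113.97594516] 28.63509085365477 [-0.36224503  0.21488219 -3.00865282]
```

View pics/e1.png

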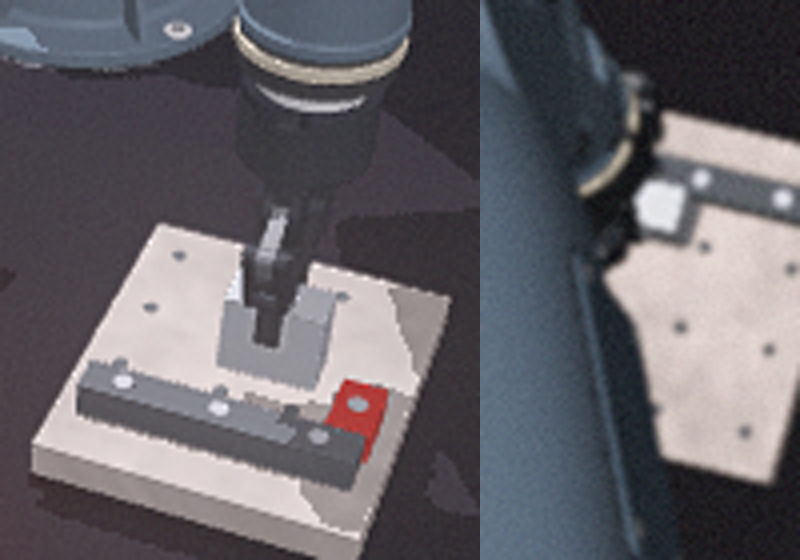

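The held block hangs square, about 10 mm off the fence and stop, with the fingertips visibly above the fence's height. I'll lower it to just above the granite.

Emit:
apply_moves --plan '[[[0,0,0.006],[0,0,0]],[[0,0,0.012],[0,0,0]],[[0,0,0.018],[0,0,0]],[[0,0,0.024],[0,0,0]],[[0,0,0.028],[0,0,0]],[[0,0,0.032],[0,0,0]],[[0,0,0.033],[0,0,0]],[[0,0,0.033],[0,0,0]]]'

```text
t: 7.07
position: [578.2, 185.7, 81.2]
tcp_rot: [[0.977, -0.212, -0.0], [-0.212, -0.977, -0.001], [0.0, 0.001, -1.0]]
wrist_force: [0.0, -0.6, -2.6]
grip_width: 28.9
```

Emit:
apply_moves --plan '[[[0,0,0.001],[0,0,0]],[[0,0,0.002],[0,0,0]],[[0,0,0.003],[0,0,0]],[[0,0,0.003],[0,0,0]]]'

```text
t: 7.4
position: [578.2, 185.7, 78.1]
tcp_rot: [[0.977, -0.212, -0.0], [-0.212, -0.977, -0.001], [0.0, 0.001, -1.0]]
wrist_force: [-0.2, 0.3, -2.7]
grip_width: 28.8
```

Emit:
apply_moves --plan '[[[0,-0.002,0],[0,0,0]],[[0,-0.004,0],[0,0,0]],[[0,-0.006,0],[0,0,0]],[[0,-0.007,0],[0,0,0]],[[0,-0.007,0],[0,0,0]]]'

```text
t: 7.82
position: [579.8, 192.9, 78.1]
tcp_rot: [[0.977, -0.212, -0.0], [-0.212, -0.977, -0.001], [0.0, 0.001, -1.0]]
wrist_force: [0.1, 0.5, -4.2]
grip_width: 28.4
```

Emit:
apply_moves --plan '[[[0,-0.001,0],[0,0,0]],[[0,-0.002,0],[0,0,0]],[[0,-0.002,0],[0,0,0]]]'

```text
t: 8.07
position: [580.2, 195.0, 78.1]
tcp_rot: [[0.977, -0.212, -0.0], [-0.212, -0.977, -0.001], [0.0, 0.001, -1.0]]
wrist_force: [0.4, -0.1, -3.8]
grip_width: 28.8
```

Emit:
apply_moves --plan '[[[0,-0.001,0],[0,0,0]],[[0,-0.0015,0],[0,0,0]],[[0,-0.0015,0],[0,0,0]]]'

```text
t: 8.32
position: [580.4, 196.0, 78.1]
tcp_rot: [[0.977, -0.212, -0.0], [-0.212, -0.977, -0.002], [0.0, 0.002, -1.0]]
wrist_force: [-1.7, -4.4, -0.4]
grip_width: 28.7
```

Stop contact: about 4 N at corner-y of about -29.7, where -30 was expected. Now toward the fence.

Emit:
apply_moves --plan '[[[0.002,0,0],[0,0,0]],[[0.004,0,0],[0,0,0]],[[0.006,0,0],[0,0,0]],[[0.008,0,0],[0,0,0]],[[0.008,0,0],[0,0,0]]]'

```text
t: 8.73
position: [588.7, 194.2, 78.1]
tcp_rot: [[0.977, -0.213, -0.0], [-0.213, -0.977, -0.002], [0.0, 0.002, -1.0]]
wrist_force: [-0.7, -3.0, -2.5]
grip_width: 28.7
```

Emit:
apply_moves --plan '[[[0.001,0,0],[0,0,0]],[[0.0015,0,0],[0,0,0]],[[0.0015,0,0],[0,0,0]]]'

```text
t: 8.98
position: [589.4, 194.0, 78.1]
tcp_rot: [[0.977, -0.213, -0.002], [-0.213, -0.977, -0.002], [-0.001, 0.002, -1.0]]
wrist_force: [-8.0, -0.5, 3.9]
grip_width: 28.4
```

Emit:
apply_moves --plan '[[[0.001,0,0],[0,0,0]],[[0.001,0,0],[0,0,0]],[[0.001,0,0],[0,0,0]]]'

```text
t: 9.23
position: [589.5, 194.0, 78.1]
tcp_rot: [[0.977, -0.213, -0.003], [-0.213, -0.977, -0.001], [-0.003, 0.002, -1.0]]
wrist_force: [-9.7, 0.5, 3.7]
grip_width: 28.9
```

Fence contact too, at corner-x of about -15.5. I'll ease off the fence slightly so that fence friction doesn't carry the down push, and seat the block down.

Emit:
apply_moves --plan '[[[-0.0005,0,0],[0,0,0]],[[-0.0008,0,0],[0,0,0]],[[-0.0008,0,0.0005],[0,0,0]],[[-0.0008,0,0.001],[0,0,0]],[[-0.0008,0,0.001],[0,0,0]]]'

```text
t: 9.65
position: [588.9, 194.1, 78.0]
tcp_rot: [[0.977, -0.213, -0.002], [-0.213, -0.977, -0.001], [-0.002, 0.002, -1.0]]
wrist_force: [-6.4, -5.0, 12.2]
grip_width: 28.3
```

```bash
python3 -c "
from h import *
s=go((589,194,78),-12.3);print(s['position'],s['grip_width'],s['wrist_force'],s['ft_torque'])"
```

```text
t 9.65 shift [0.0001 0.0001 0.    ] turn [0.1  0.12 0.03]
[588.87168494 194.10909552  78.02675544] 28.31662147170361 [-6.4092179  -5.03087467 12.15848403] [-0.90720599  1.29270538 -0.04384209]
```

On the granite (fz about +12 N) with the fence still in contact. Now the diagonal push.

Emit:
apply_moves --plan '[[[0.0004,0,0.0004],[0,0,0]],[[0.0008,0,0.0008],[0,0,0]],[[0.0012,0,0.001],[0,0,0]],[[0.0012,0,0.001],[0,0,0]],[[0.0012,0,0.001],[0,0,0]],[[0.0012,0,0.001],[0,0,0]]]'

```text
t: 10.15
position: [589.4, 194.0, 78.0]
tcp_rot: [[0.977, -0.212, -0.003], [-0.212, -0.977, -0.001], [-0.003, 0.001, -1.0]]
wrist_force: [-13.0, -3.0, 18.2]
grip_width: 28.7
```

```bash
python3 -c "
from h import *
s=go((589,194,78),-12.3);print(s['position'],s['grip_width'],s['wrist_force'],s['ft_torque'])
b=cams.get_image('scene');a=cams.get_image('top')
cv2.imwrite('pics/f1.png',np.hstack([cv2.resize(b[150:270,360:480],None,fx=4.5,fy=4.5,interpolation=2)]))
s=telemetry.read_state();print(s['t'],s['wrist_force'])"
```

```text
t 10.15 shift [-0.0004  0.0001  0.    ] turn [0.08 0.16 0.04]
[589.41860572 193.99069591  78.03445651] 28.734517269907 [-13.00592028  -3.04120114  18.24721094] [-0.73208868  2.80819169 -0.0651246 ]
10.25 [-12.85502198  -3.47061737  18.00553659]
```

View pics/f1.png

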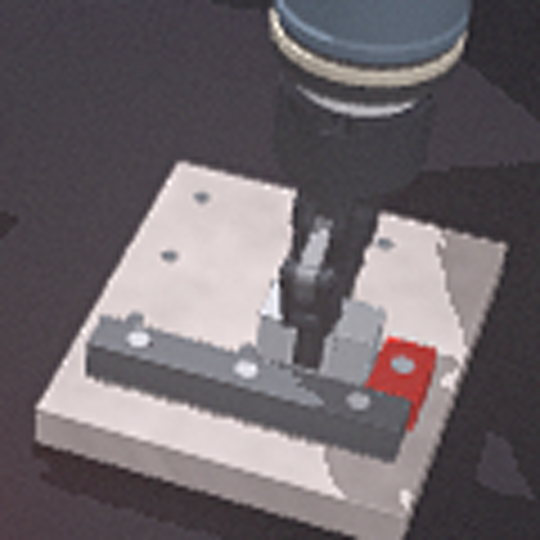

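The block stands square behind the fence against the red stop (block at about (345,340) in the crop, stop at about (405,370)). The forces are up: about 12 N into the fence and about 21 N down including weight. I'll trim the down push a little and check that it holds steady.

Emit:
apply_moves --plan '[[[0.001,0,0.0005],[0,0,0]],[[0.001,0,0.0005],[0,0,0]],[[0.001,0,0.0005],[0,0,0]],[[0.001,0,0.0005],[0,0,0]],[[0.001,0,0.0005],[0,0,0]],[[0.001,0,0.0005],[0,0,0]],[[0.001,0,0.0005],[0,0,0]],[[0.001,0,0.0005],[0,0,0]]]'

```text
t: 10.92
position: [589.4, 194.0, 78.1]
tcp_rot: [[0.977, -0.212, -0.004], [-0.212, -0.977, -0.0], [-0.004, 0.001, -1.0]]
wrist_force: [-13.6, -1.7, 13.0]
grip_width: 28.8
```

```bash
python3 -c "
from h import *
c=np.array([611,219.7,50]);y=np.radians(-12.3);A=np.array([[np.cos(y),np.sin(y),0],[-np.sin(y),np.cos(y),0],[0,0,1]])
for i in range(12):
    if i%3==0:
        s=telemetry.read_state();print(s['t'],A@(s['position']-c),A@s['wrist_force'],s['grip_width'])
    b=cams.get_image('top' if i%2 else 'scene')
    if i==0:B=b
    if i==11:T=b
cv2.imwrite('pics/f2.png',B);cv2.imwrite('pics/f3.png',T)
b0=cv2.imread('pics/scene0.png');d=cv2.absdiff(b0,B).max(2);
for nm,(u,v) in dict(b44=(284,232),b76=(255,205),ring=(216,235),vee=(243,270),mouse=(214,168),case=(310,280)).items(): print(nm,int((d[v-22:v+22,u-30 if nm!='b44' else u-15:u+22]>60).sum()))
"
```

```text
10.9167 [-15.59452927 -29.70267388  28.05976197] [-12.9269911   -4.56123489  12.98824867] 28.772051571752595
11.0667 [-15.59165054 -29.71047106  28.07140326] [-12.4833546   -5.12671125  12.48737899] 28.93632053035009
11.2167 [-15.60365057 -29.70622959  28.06109739] [-12.38798226  -4.92266663  12.39764685] 28.696002244109376
11.3667 [-15.54005222 -29.69504983  28.09174318] [-12.22206793  -4.85078719  13.70176911] 28.51758354293124
b44 0
b76 0
ring 0
vee 0
mouse 0
case 0
```

View pics/f2.png

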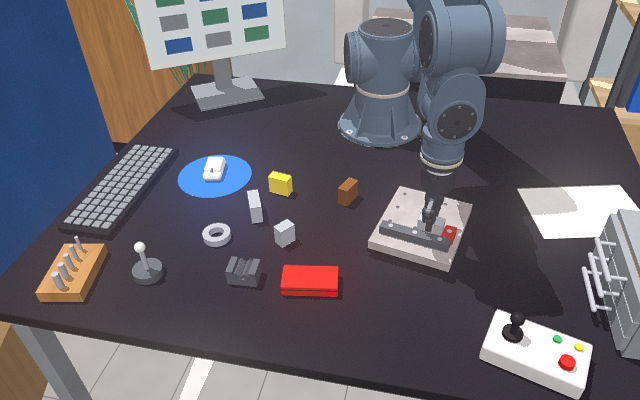

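The pose and forces hold steady at about 12.4 N into the fence and about 16 N down (13 N wrist reading plus 3 N weight). The bystanders haven't changed, so I'm handing in.

```bash
python3 -c "
from h import *
print(r.job_done());s=telemetry.read_state();print(s['t'],s['position'],s['wrist_force'])"
```

```text
the job is handed in; nothing more can be done
None
the job is handed in; nothing more can be done
```

The 60 mm block is seated in the corner and still held pressed against the fence and the granite. I handed the job in at about 11.4 s; the simulator gives no verdict.

- **Picking the block:** The silver block at (340,245) in the top view measured 60.6 × 30.5 mm. The other two silver blocks measured 44 and 77 mm. I gripped it across its 30 mm width and lifted it with its underside about 130 mm above the table.
- **Seating:** I brought it against the stop, then the fence, then the granite, checking each contact by force. I finished with one diagonal push.
- **Position:** The gripper tip's last position in the corner frame was x -15.6 mm and y -29.7 mm, against -15 and -30 for the seated block. Its height matched a block resting on the granite. The block's own position is inferred from the grip, so it is good to about 2 mm.
- **Push:** In the last 0.45 s before hand-in, the wrist force was steady at about 12.4 N into the fence, 5 N into the stop and 12.5–13.7 N upward. Adding the block's weight gives about 16 N down, slightly more than the 10 N asked for. Friction splits the push, so the exact fence and granite forces are estimates: at least about 8 N on the fence and 9 N on the granite.
- **Other things:** None of the six other blocks and loose things showed any change in the scene image. I could not re-read the state after handing in.

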